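# Prop the notepad on the cookbook stand under its page bar

## Task

Put the notepad that leans against the tin box up on the wooden cookbook stand so that its list can be read: lower it, list to the front and binding at the top, behind the lip in the middle of the ledge so that it stands squarely on the ledge and lies flat against the sloping back, and don't let it drop. Then swing the stand's page bar up and over until it rests on the page. Leave the other things standing where they are.

Things in the scene. Friction and masses are not known exactly. Their poses are not given: they have to be found in the camera images.
- pad: Notepad with a list on its pages, a stiff block 182 x 126 x 12 mm, about 0.16 kg. Starts on its foot edge, leaning back some 15 deg from vertical on the 77 mm high tin box, list away from the robot. Origin: middle of its back cover. x: from foot edge (-91 mm) to the bound top edge (+91 mm); y: along the 126 mm width; z: out of the page (cover z = 0, page z = 12 mm).
- pad_foot (a point): Middle of the pad's foot edge on the back cover (pad frame -91, 0, 0 mm). This edge goes into the corner between ledge and back of the stand.
- pad_top (a point): Middle of the pad's top edge, halfway through its thickness (pad frame 91, 0, 6 mm). Above the tin the pad's back is free, so the fingers can straddle this edge and pinch the 12 mm thickness.
- rest: Sloping part of the wooden cookbook stand (fixed, its front roughly away from the robot). Origin: middle of the corner where the ledge meets the slatted back, 31 mm above the worktop. x: up the front face of the back, which leans 28 deg from vertical, top away from the front; y: along the ledge; z: square out of the back to the front. The back is 190 mm wide and 12 mm thick (behind z = 0).
- rest_top (a point): Middle of the top edge of the stand's back (rest frame 125, 0, 0 mm): a seated pad sticks out 57 mm above it. Behind the back two props run down to the worktop, ending 110 mm behind the corner.
- lip_mid (a point): Middle of the top of the lip along the ledge's front (rest frame 8, 0, 31.5 mm). The ledge is 28 mm deep between back and lip, 190 mm long; the lip is 7 mm thick and stands 8 mm above the ledge. The page bar's hinge knuckles on it, at y = +50 and -50 mm, reach to x = 16 mm.
- page_bar (a joint): Hinge of the page bar, a U of steel wire with 80 mm legs, on the lip (axis along rest y through rest x = 11, z = 31.5 mm). 0 rad: open at its stop, legs leaning 50 deg from vertical to the front. It grows as the bar swings up: legs vertical at 0.87, lying on a seated pad about 1.53, on the bare back 1.69. It is light (0.07 kg), almost frictionless and falls to either side by its weight.
- bar_mid (a point): Middle of the page bar's crossbar, which lies along rest y 80 mm from the hinge: a dark wooden sleeve 84 mm long, 12 mm thick. It starts about 107 mm above the worktop, 84 mm level in front of the corner; at the top of its swing it is 135 mm up. The space in front of it and under it is free: a closed gripper can push it from the front.
- candle: Tall glass cylinder with a candle, 92 mm wide, 235 mm high; a bystander. Origin: centre of its underside, z up.
- mug: Mug, 89 mm wide, 98 mm high, with a handle; a bystander. Origin: centre of its underside, z up.
- tin: Tin box for recipe cards, cream lid, 119 x 154 x 77 mm, 0.8 kg; the pad leans on the top edge of its hinge side (local +x); a bystander. Origin: centre of its underside, z up.
- tin_can: Round food tin, 57 mm wide, 72 mm high; a bystander. Origin: centre of its underside, z up.

How it is judged:
On the way:
1. the pad stands on the ledge against the back, let go, with the page bar still open (x of pad_foot in the frame of rest between -0.004 and 0.005 m and y of pad_foot in the frame of rest between -0.025 and 0.025 m and z of pad_foot in the frame of rest between -0.004 and 0.006 m and angle between the x axis of pad and the x axis of rest, either way round below 0.08 rad and angle between the z axis of pad and the z axis of rest, either way round below 0.08 rad and contact force between the fingers and pad below 0.05 N and value of joint page_bar below 0.6 rad), for 0.2 s.
At the end, for the whole second after the job is handed in: The pad stands on the stand's ledge: its foot edge within 5 mm of the ledge and 6 mm of the back, within 25 mm of the middle, flat and square to the back within 0.08 rad, page outwards, at rest; and the page bar lies on the page (joint 1.43 to 1.62 rad) (x of pad_foot in the frame of rest between -0.004 and 0.005 m and y of pad_foot in the frame of rest between -0.025 and 0.025 m and z of pad_foot in the frame of rest between -0.004 and 0.006 m and angle between the x axis of pad and the x axis of rest, either way round below 0.08 rad and angle between the z axis of pad and the z axis of rest, either way round below 0.08 rad and value of joint page_bar between 1.43 and 1.62 rad and linear speed of pad below 0.02 m/s and velocity of joint page_bar below 0.1 rad/s); the robot touches nothing.
It fails at once if the pad is dropped: it moves faster than 0.5 m/s with no finger on it (linear speed of pad above 0.5 m/s and contact force between the fingers and pad below 0.01 N).
It fails at once if another thing (tin box, candle, mug, food tin) is knocked over or pushed more than 40 mm (distance of any of candle, mug, tin, tin_can from where it was at the start of the episode above 0.04 m or angle between any of candle, mug, tin, tin_can's own z axis and vertical above 0.35 rad).
It also fails if it takes over 53 s, if anything falls off the work surface, if the arm or the gripper's body presses on something with over 40 N, if the wrist force passes 120 N, or if a joint passes its speed limit or range.

## Robot

A 6-joint arm with a two-finger parallel gripper is mounted at the origin on the work surface; the furniture and walls round the work are solid. World frame = base frame: x ahead of the robot, y to its left, z up, the work surface at z = 0. Lengths are in m, angles in rad, forces in N, time in s.
With the tool pointing down it reaches from about 0.375 to 0.9 m from the base axis. Payload 3.1 kg.
Tool frame: the origin (TCP) lies midway between the tips of the shut fingers; the grasp point (between the pads) lies 19 mm behind it; z points along the fingers, y is the line along which they close (so a half turn about z gives the same grasp; the last joint's range is limited). The gripper opens to 87 mm and grips with 3 to 60 N. Pads are 19 mm wide; open, the fingers measure 117 mm over their backs; the gripper's body (75 mm by 190 mm) begins 51 mm behind the grasp point.
Start: joints at [-1.405, 0.527, 1.433, -0, 1.181, -0.178], TCP at [0.211, -0.588, 0.223] pointing down, gripper open.
Joint ranges: [-3.08, 3.08], [-0.75, 2.2], [0.22, 2.44], [-1.43, 4.57], [0, 2.65], [-2.85, 2.85]. Speed limits (rad/s): [2.79, 2.79, 3.14, 3.14, 3.14, 3.14].

## Interface

Orientations are given as a unit quaternion [w, x, y, z].
In Python, from workcell import robot gives the robot as it stands.
- The arm moves only by the tool drive_effector, called after "Call:" as name(argument=value, ...), one argument or row to a line, values as JSON. Schema: {"type":"object","properties":{"plan":{"type":"string"},"only":{"type":"string"},"quiet":{"type":"boolean"},"lines":{"type":"string"}},"required":["plan"],"additionalProperties":false}. plan is a string of 1 to 5 rows, one to a line, with the numbers parted by spaces; each row has 5 numbers: the opening from 0.0 (shut) to 1.0 (fully open), then dx, dy, dz in units of 5 mm, then a turn about the tool's z in units of 0.1 rad; each row is the pose to reach, as a shift and turn from the pose commanded when the call began, along the tool's axes at that moment; what a row does not reach only later rows make up. A row lasts 1/8 s, in which the tool goes at most 0.0625 m and 0.188 rad, less where a joint would pass 70% of its speed; a pose out of reach is approached as far as the arm can. The fingers move at their own pace and stop on an object; the grip force is fixed at half the most. Time passes only in rows, so rows that do not move let the fingers close. The tool returns the time, the measured TCP pose, the force, the opening and the grip force at its end. only (a regular expression) keeps the lines of the reply that match it, lines (a string "A,B") keeps lines A to B, and quiet returns only ok. Input that does not fit is refused with a message, and nothing moves.
- robot.observe(): the state, without advancing time (a new reading comes with each control period).
- robot.get_image(name): name is "scene" or "top" or "wrist"; returns a dict with "pixels" (384x512x3 uint8, red, green, blue), "camera_matrix" (3x3 intrinsics, pixels), "pose" (4x4, takes a point from camera to world coordinates); the wrist camera has in their place "mount" (4x4, takes a point from camera to tool coordinates, whose origin is the TCP and whose axes are the flange's). Camera axes: x right, y up, looking along -z (the intrinsics and any distortion apply to the point x, -y, -z); pixel columns grow to the right and rows downward; lengths in m; the calibration is good to about 2 mm. The wrist camera is an equidistant fisheye: a pixel r from the principal point sees the ray r / f radians off the axis. A picture is of the moment at which its call begins: read the wrist's pose just before it. There is no depth.
- robot.sign_off(): hands the job in; it is judged then, once.
The state is a dict: "t": time; "joint_positions": joint angles; "qd": joint speeds; "joint_efforts": joint torques, N m; "position": TCP position; "orientation": TCP orientation; "contact_force": force on the tool from outside, world axes, zero at the start; "wrist_torque": the same for the moment, N m; "opening": opening from 0.0 (shut) to 1.0 (fully open); "grasp_force": force on a finger pad.
Only numpy, scipy, OpenCV 4.12 (cv2) and the standard library are available. Lean on these libraries where they do the work, as an engineer would, in place of code of your own. Each camera call takes 0.05 s, during which the arm holds its last target. There are 200 camera calls.

## Working session

There is one attempt and no reset: what is moved stays moved. The work goes in short steps, Python scripts to look and compute and a tool call to move; the robot and the scene stay as the last step left them, time stands still between calls to the robot, and variables do not carry over. Pictures are saved under pics/ and viewed, at most 12 in all, crops included, and the job is handed in when it is done.

```bash
ls; mkdir -p pics
```

Run:
```python
from workcell import robot
import cv2,pickle
d={}
for n in("scene","top","wrist"):
    s=robot.observe(); im=robot.get_image(n); d[n]=(im,s); cv2.imwrite(f"pics/{n}0.png",im["pixels"][:,:,::-1])
    print(n,im["camera_matrix"],im.get("pose",im.get("mount")))
    print([k for k in im])
pickle.dump(d,open("d0.pkl","wb"));print(s)
```

```text
pics
workcell.py
scene [[387.29907668   0.         257.67343169]
 [  0.         387.29907668 191.08159507]
 [  0.           0.           1.        ]] [[-0.90056804 -0.38950488  0.19303669  0.73078389]
 [ 0.43455341 -0.79449912  0.42418685  0.39820508]
 [-0.01185536  0.46589387  0.88476119  1.00301181]
 [ 0.          0.          0.          1.        ]]
['pixels', 'camera_matrix', 'pose']
top [[447.0062734    0.         257.48399501]
 [  0.         447.0062734  200.2112304 ]
 [  0.           0.           1.        ]] [[-0.39647835  0.8829227  -0.25150034  0.19502062]
 [-0.91803902 -0.3822174   0.10542402  0.12428406]
 [-0.00304654  0.27268547  0.96209841  1.37932374]
 [ 0.          0.          0.          1.        ]]
['pixels', 'camera_matrix', 'pose']
wrist [[297.31863964   0.         258.28826526]
 [  0.         297.31863964 188.4706738 ]
 [  0.           0.           1.        ]] [[-1.41157784e-03  9.56383500e-01  2.92110610e-01  8.07627307e-02]
 [ 9.99998995e-01  1.31229575e-03  5.35819043e-04 -5.93626339e-04]
 [ 1.29112981e-04  2.92111073e-01 -9.56384392e-01 -1.63005071e-01]
 [ 0.00000000e+00  0.00000000e+00  0.00000000e+00  1.00000000e+00]]
['pixels', 'camera_matrix', 'mount']
{'t': 0.1, 'joint_positions': array([-1.40451268e+00,  5.28384957e-01,  1.43376076e+00, -4.22744253e-05,
        1.18143185e+00, -1.78526807e-01]), 'qd': array([-0.00017881, -0.00132491, -0.00434209,  0.00031969, -0.00193619,
       -0.00072461]), 'joint_efforts': array([ 1.11946060e-04, -4.40983737e+01, -1.77150804e+01,  6.34016376e-02,
        5.34092565e-02, -4.16625642e-05]), 'position': array([ 0.21115022, -0.58754623,  0.22166655]), 'orientation': array([-9.92559784e-04,  9.85173130e-01,  1.71560249e-01, -1.34713839e-05]), 'contact_force': array([-0.09885518,  0.57900183, -0.14724382]), 'wrist_torque': array([ 0.03467728, -0.0424831 ,  0.02921913]), 'grasp_force': 0.0, 'opening': 0.9967311711891693}
```

```bash
python3 -c "
import cv2,numpy as np
a=cv2.imread('pics/scene0.png');b=cv2.imread('pics/top0.png')
cv2.imwrite('pics/s0.png',cv2.resize(a,(800,600)));cv2.imwrite('pics/t0.png',cv2.resize(b,(800,600)))"
```

```text
(no output)
```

View pics/s0.png

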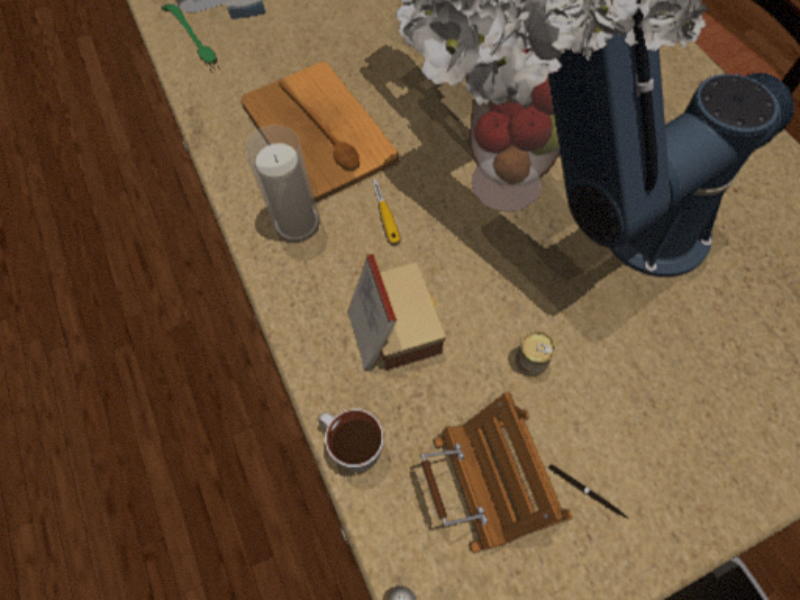

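View pics/t0.png

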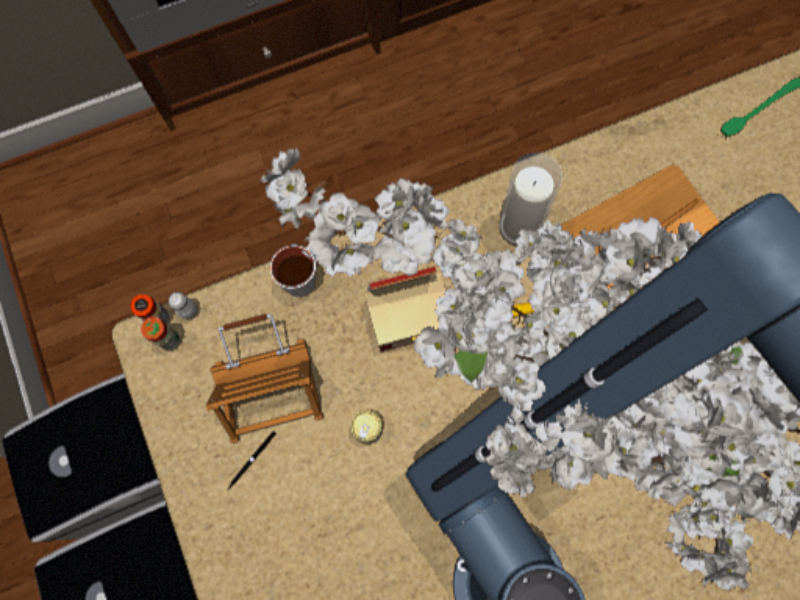

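The scene view (800x600) shows the pad's red top edge at (372,258)-(393,320). The stand is at (440-570, 395-550), its bar sleeve at (425,462)-(443,523), and a vase of tall flowers is near the arm. The top view shows the same pad edge at (370,285)-(435,268), partly hidden by flowers on the right.

Create h.py:
```python
import numpy as np,cv2,pickle
from scipy.spatial.transform import Rotation as R
def ray(im,u,v,s=0.64):
    K=im["camera_matrix"];T=im["pose"];u=(u+.5)*s-.5;v=(v+.5)*s-.5
    d=T[:3,:3]@np.array([(u-K[0,2])/K[0,0],-(v-K[1,2])/K[1,1],-1]);return T[:3,3],d/np.linalg.norm(d)
def plane(im,u,v,z,s=0.64):
    o,d=ray(im,u,v,s);return o+d*(z-o[2])/d[2]
def tri(r1,r2):
    (o1,d1),(o2,d2)=r1,r2;A=np.array([d1,-d2]).T
    t=np.linalg.lstsq(A,o2-o1,rcond=None)[0];a,b=o1+t[0]*d1,o2+t[1]*d2
    return (a+b)/2,np.linalg.norm(a-b)
```

Run:
```python
from h import *
np.set_printoptions(precision=4,suppress=True)
d=pickle.load(open("d0.pkl","rb"));S=d["scene"][0];T=d["top"][0]
P=lambda n,a,b:print(n,*tri(ray(S,*a),ray(T,*b)))
P("padtopA",(372,258),(435,268));P("padtopB",(393,320),(370,285))
P("slA",(425,462),(267,317));P("slB",(443,523),(224,328))
P("vase-ish leaf",(475,185),(475,365))
for n,p,z in(("candle",(296,225),0),("mug",(352,435),.098),("can",(537,347),.072),("vasebase",(506,190),0),("tin lid TL",(412,264),.077),("lid",(443,348),.077),("lid",(393,355),.077)):print(n,plane(S,*p,z))
# enlarged crops
for n,(x,y,w,h) in(("scene",(210,150,180,210)),("top",(120,160,180,135))):
    c=d[n][0]["pixels"][y:y+h,x:x+w,::-1];f=min(800/w,600/h);f=int(f)
    cv2.imwrite(f"pics/c_{n}.png",cv2.resize(c,None,fx=f,fy=f,interpolation=cv2.INTER_CUBIC));print(f)
```

```text
padtopA [ 0.5636 -0.0936  0.1705] 0.007831857999450239
padtopB [0.5805 0.0268 0.1768] 0.002829261105393514
slA [0.6235 0.2244 0.1024] 0.0018804400039253229
slB [0.6385 0.3092 0.0923] 0.004491526012556906
vase-ish leaf [ 0.3702 -0.0848  0.2459] 0.025825112655459895
candle [ 0.6318 -0.328   0.    ]
mug [0.7036 0.1401 0.098 ]
can [0.3666 0.1317 0.072 ]
vasebase [ 0.2105 -0.2177  0.    ]
tin lid TL [ 0.4836 -0.1019  0.077 ]
lid [0.5091 0.0664 0.077 ]
lid [0.5889 0.0413 0.077 ]
2
4
```

View pics/c_top.png

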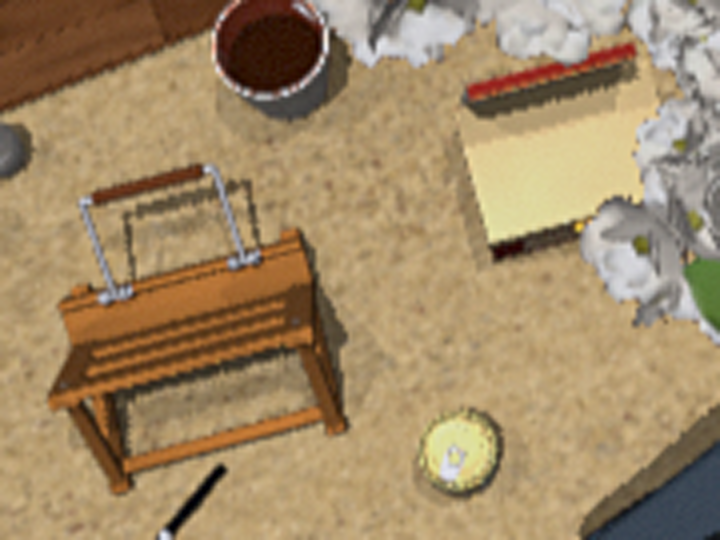

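```bash
python3 -c "
import cv2
a=cv2.imread('pics/scene0.png')[155:355,205:375];cv2.imwrite('pics/c_scene.png',cv2.resize(a,None,fx=3,fy=3,interpolation=2))"
```

```text
(no output)
```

View pics/c_scene.png

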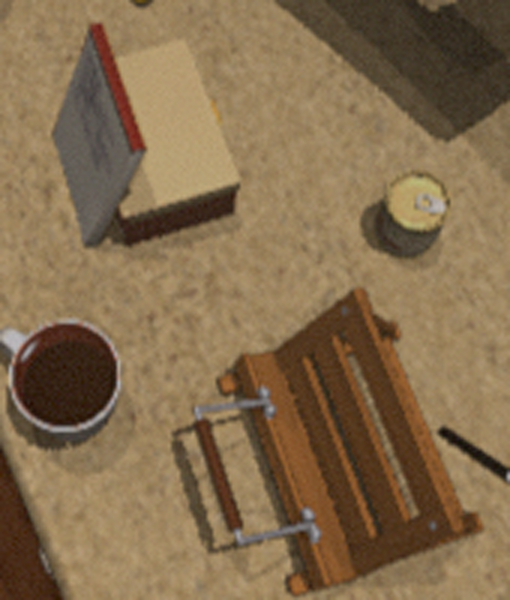

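The crops show the pad's red binding, the bar's sleeve and knuckles, and the stand's back corners, all clearly enough to triangulate.

Run:
```python
from h import *
np.set_printoptions(precision=4,suppress=True)
d=pickle.load(open("d0.pkl","rb"));S=d["scene"][0];T=d["top"][0]
def red(im,box):
    x0,y0,x1,y1=box;h=cv2.cvtColor(im["pixels"],cv2.COLOR_RGB2HSV).astype(int)
    m=(((h[...,0]<6)|(h[...,0]>172))&(h[...,1]>140)&(h[...,2]>60)).astype(np.uint8);q=np.zeros_like(m);q[y0:y1,x0:x1]=m[y0:y1,x0:x1]
    n,l,st,c=cv2.connectedComponentsWithStats(q);k=1+np.argmax(st[1:,4]);ys,xs=np.nonzero(l==k)
    r=cv2.minAreaRect(np.c_[xs,ys].astype(np.float32));b=cv2.boxPoints(r);print(st[k],b.ravel())
    a=np.argsort([np.linalg.norm(b[i]-b[(i+1)%4]) for i in range(4)]);i,j=a[0],a[1]
    e=[(b[i]+b[(i+1)%4])/2,(b[j]+b[(j+1)%4])/2];return sorted(e,key=lambda p:p[1])
s=red(S,(225,155,260,215));t=red(T,(225,165,290,195))
print(s,t)
for a,b in((s[0],t[0]),(s[1],t[1]),((s[0]+s[1])/2,(t[0]+t[1])/2)):print("pad",*tri(ray(S,*a,1),ray(T,*b,1)))
cs=lambda x,y:(205+(x+.5)/3-.5,155+(y+.5)/3-.5); ct=lambda x,y:(120+(x+.5)/4-.5,160+(y+.5)/4-.5)
P=lambda n,a,b:print(n,*tri(ray(S,*cs(*a),1),ray(T,*ct(*b),1)))
P("slA",(203,422),(205,170));P("slB",(238,530),(93,198))
P("knA",(268,405),(245,260));P("knB",(310,527),(117,295))
P("topA",(362,291),(316,345));P("topB",(478,518),(52,402))
P("lipA",(243,357),(298,235));P("lipB",(305,590),(65,300))
```

```text
[236 163  17  42 138] [235.2 163.6 238.5 162.5 252.2 203.6 248.9 204.7]
[237 176  25   8  56] [236.5294 181.1176 260.5294 175.1176 261.0588 177.2353 237.0588 183.2353]
[array([236.85, 163.05], dtype=float32), array([250.55, 204.15], dtype=float32)] [array([260.7941, 176.1765], dtype=float32), array([236.7941, 182.1765], dtype=float32)]
pad [ 0.5651 -0.0481  0.2292] 0.029622603822875345
pad [0.5811 0.0256 0.1765] 0.0010001041069736649
pad [ 0.573  -0.0122  0.2017] 0.014156580564321073
slA [0.6233 0.2241 0.1056] 0.004323100008115454
slB [0.6354 0.3063 0.1087] 0.0027090842887041995
knA [0.5628 0.2249 0.0518] 0.003856826883945724
knB [0.5773 0.323  0.0488] 0.0019380518406210147
topA [0.4658 0.1933 0.1246] 0.00023490233755434358
topB [0.4906 0.3743 0.1641] 0.007978590200797404
lipA [0.5636 0.1812 0.0556] 0.004984089339799872
lipB [0.5982 0.3627 0.0227] 0.0035370310507829425
```

Run:
```python
from h import *
np.set_printoptions(precision=4,suppress=True)
d=pickle.load(open("d0.pkl","rb"));S=d["scene"][0];T=d["top"][0]
ct=lambda x,y:(120+(x+.5)/4-.5,160+(y+.5)/4-.5)
for im,a,b in((S,(236.85,163.05),(250.55,204.15)),(T,ct(634,50),ct(468,93))):
    p=plane(im,*a,.177,1);q=plane(im,*b,.177,1);v=q-p;print(p,q,(p+q)/2,np.linalg.norm(v),np.degrees(np.arctan2(v[0],v[1])))
# tin lid corners, scene crop
cs=lambda x,y:(205+(x+.5)/3-.5,155+(y+.5)/3-.5)
for c in((185,40),(238,185),(128,215)):print(plane(S,*cs(*c),.077,1))
from workcell import robot
s=robot.observe();w,x,y,z=s["orientation"];M=R.from_quat([x,y,z,w]).as_matrix();print(M)
```

```text
[ 0.5629 -0.0924  0.177 ] [0.5809 0.0263 0.177 ] [ 0.5719 -0.033   0.177 ] 0.1199878666592751 8.624235916561643
[ 0.5623 -0.0943  0.177 ] [0.5795 0.0265 0.177 ] [ 0.5709 -0.0339  0.177 ] 0.12199726199791822 8.134331881143247
[ 0.4754 -0.1007  0.077 ]
[0.4994 0.0516 0.077 ]
[0.5974 0.0351 0.077 ]
[[ 0.9411  0.338  -0.0003]
 [ 0.338  -0.9411  0.0017]
 [ 0.0003 -0.0017 -1.    ]]
```
View pics/wrist0.png

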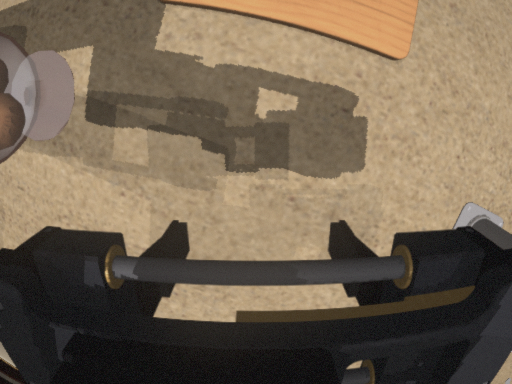

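The wrist view shows only the fingers, the vase base at the left (45,95) and the cutting board. The pad and the stand turn out to be nearly parallel, at 8.4°. The vase of flowers may block the sweep, so I need its height.

Run:
```python
from h import *
np.set_printoptions(precision=3,suppress=True)
d=pickle.load(open("d0.pkl","rb"));S=d["scene"][0];T=d["top"][0]
def proj(im,X):
    p=np.linalg.inv(im["pose"])@np.r_[X,1];K=im["camera_matrix"];return np.array([K[0,0]*p[0]/-p[2]+K[0,2],K[1,1]*p[1]/p[2]+K[1,2]])/.64
for n,q in(("far left",(285,185)),("leaf",(472,365)),("low right",(710,580)),("left mid",(435,350)),("right",(780,480))):
    print(n)
    for z in(.2,.3,.4,.5,.6,.7,.8):
        X=plane(T,*q,z);print(z,X[:2],proj(S,X))
print("scene flower lowest-left")
for q in((480,95),(410,30),(700,30),(435,70)):
    for z in(.2,.3,.4,.5,.6,.7):
        X=plane(S,*q,z);print(z,X[:2],proj(T,X))
```

```text
far left
0.2 [0.816 0.097] [256.576 422.478]
0.3 [0.764 0.099] [279.5   382.497]
0.4 [0.711 0.102] [307.905 332.955]
0.5 [0.658 0.104] [344.025 269.958]
0.6 [0.606 0.106] [391.497 187.162]
0.7 [0.553 0.109] [456.669  73.494]
0.8 [0.5   0.111] [551.712 -92.27 ]
leaf
0.2 [ 0.371 -0.078] [480.822 209.726]
0.3 [ 0.356 -0.061] [502.39  174.037]
0.4 [ 0.341 -0.043] [528.991 130.021]
0.5 [ 0.326 -0.026] [562.616  74.38 ]
0.6 [ 0.311 -0.009] [606.473   1.809]
0.7 [0.296 0.008] [666.07  -96.806]
0.8 [0.281 0.025] [ 751.733 -238.553]
low right
0.2 [-0.093 -0.277] [642.16   45.611]
0.3 [-0.068 -0.243] [661.929  13.841]
0.4 [-0.044 -0.209] [686.222 -25.198]
0.5 [-0.019 -0.175] [716.792 -74.324]
0.6 [ 0.005 -0.141] [ 756.433 -138.028]
0.7 [ 0.029 -0.107] [ 809.885 -223.927]
0.8 [ 0.054 -0.073] [ 885.89  -346.069]
left mid
0.2 [ 0.42 -0.03] [468.157 243.192]
0.3 [ 0.401 -0.017] [490.265 206.75 ]
0.4 [ 0.382 -0.004] [517.55  161.772]
0.5 [0.363 0.009] [552.075 104.862]
0.6 [0.344 0.022] [597.159  30.544]
0.7 [0.325 0.035] [658.523 -70.608]
0.8 [0.306 0.048] [ 746.927 -216.333]
right
0.2 [-0.004 -0.
[... 481 characters left out ...]
8 0.134] [264.07  196.836]
0.2 [ 0.285 -0.516] [719.49  311.472]
0.3 [ 0.34  -0.402] [667.538 291.097]
0.4 [ 0.396 -0.289] [606.135 267.015]
0.5 [ 0.451 -0.175] [532.445 238.115]
0.6 [ 0.507 -0.061] [442.371 202.789]
0.7 [0.562 0.053] [329.765 158.627]
0.2 [-0.219 -0.264] [743.951 663.733]
0.3 [-0.1   -0.182] [683.576 620.015]
0.4 [ 0.018 -0.099] [613.348 569.162]
0.5 [ 0.136 -0.017] [530.641 509.272]
0.6 [0.254 0.066] [431.803 437.702]
0.7 [0.373 0.148] [311.606 350.666]
0.2 [ 0.291 -0.396] [657.365 334.475]
0.3 [ 0.346 -0.297] [608.197 312.729]
0.4 [ 0.401 -0.198] [550.144 287.054]
0.5 [ 0.456 -0.099] [480.558 256.278]
0.6 [ 0.51 -0.  ] [395.626 218.715]
0.7 [0.565 0.098] [289.64  171.841]
```

The rows are not in the units I measure in: shifts go in units of 5 mm and turns go in units of 0.1 rad. I convert before sending: -0.12 m is -24, 0.12 m is 24, -0.3 rad is -3.

Call:
drive_effector(
  plan="1 8 -6 -6 0\n1 16 -12 -12 -1\n1 24 -18 -12 -2\n1 32 -24 -12 -3\n1 32 -24 -12 -3",
)

```text
t: 0.78
position: [0.3225, -0.4176, 0.2825]
orientation: [-0.001, 0.948, 0.319, 0.0]
contact_force: [0.6, -0.3, 0.5]
opening: 0.998
grasp_force: 0.0
```

Run:
```python
from workcell import robot
s=robot.observe();print(s["joint_positions"],s["joint_efforts"],s["contact_force"])
```

```text
[-1.12544825e+00  3.26856086e-01  1.59888531e+00  6.88286213e-04
  1.21798160e+00 -2.04219235e-01] [ 1.18292212e+00 -3.56377530e+01 -1.76611269e+01  2.69365786e-01
  2.07444029e-01 -2.98383075e-02] [ 0.58875358 -0.28658966  0.52328035]
```

Create g.py:
```python
import sys;from h import *;from workcell import robot
np.set_printoptions(precision=4,suppress=True)
s=robot.observe();w,x,y,z=s["orientation"];M=R.from_quat([x,y,z,w]).as_matrix()
yaw=np.degrees(np.arctan2(M[1,1],M[0,1]));print("t",s["t"],"pos",s["position"],"ytool yaw",yaw,"F",s["contact_force"],"eff1",s["joint_efforts"][:3])
if len(sys.argv)>1:
    p=np.array(eval(sys.argv[1]));g=float(sys.argv[2]);print("shift",M.T@(p-s["position"]),"turn",-np.radians(g-yaw))
```

```bash
python3 g.py 0.5715,-0.0335,0.26 -8.4
```

```text
t 0.775 pos [ 0.3225 -0.4176  0.2825] ytool yaw -52.796141285556516 F [ 0.5888 -0.2866  0.5233] eff1 [  1.1829 -35.6378 -17.6611]
shift [ 0.4305 -0.1553  0.0233] turn -0.7748588406135493
```

In the tool's units: 0.2 m is 40, 0.15 m is 30, -0.4 rad is -4.

Call:
drive_effector(
  plan="1 10 -3.6 0 -1\n1 20 -7.2 0 -2\n1 30 -10.8 0 -3\n1 40 -14.4 0 -4\n1 40 -14.4 0 -4",
)

```text
t: 1.4
position: [0.439, -0.2413, 0.2824]
orientation: [-0.0, 0.866, 0.501, 0.0]
contact_force: [-0.5, -0.5, 0.2]
opening: 0.997
grasp_force: 0.0
```

```bash
python3 g.py 0.5715,-0.0335,0.26 -8.4
```

```text
t 1.4 pos [ 0.439  -0.2413  0.2824] ytool yaw -29.895846199704543 F [-0.5485 -0.4792  0.208 ] eff1 [  1.4783 -33.0349 -17.6986]
shift [0.2462 0.0113 0.0225] turn -0.37517329168715485
```

Nothing touched so far. I'll stop above the pad and look with the wrist camera.

In the tool's units: 0.246 m is 49.2, 0.24 m is 48, -0.375 rad is -3.75.

Call:
drive_effector(
  plan="1 12 0.6 0 -1\n1 24 1.2 0 -2\n1 36 1.8 0 -3\n1 48 2.2 0 -3.75\n1 49.2 2.2 0 -3.75",
)

```text
t: 2.02
position: [0.5727, -0.035, 0.2822]
orientation: [0.0, 0.758, 0.653, 0.0]
contact_force: [0.3, 0.3, -0.3]
opening: 0.999
grasp_force: 0.0
```

Call:
drive_effector(
  plan="1 0 0 0 0\n1 0 0 0 0",
)

```text
t: 2.28
position: [0.5703, -0.0382, 0.2824]
orientation: [-0.0, 0.759, 0.651, -0.001]
contact_force: [0.3, -0.1, -0.8]
opening: 1.001
grasp_force: 0.0
```

```bash
python3 g.py 0.5715,-0.0335,0.15 -8.4
```

Run:
```python
from h import *
from workcell import robot
s=robot.observe();im=robot.get_image("wrist");pickle.dump((im,s),open("d1.pkl","wb"));cv2.imwrite("pics/w1.png",im["pixels"][:,:,::-1])
```

```text
t 2.275 pos [ 0.5703 -0.0382  0.2824] ytool yaw -8.820335251427904 F [ 0.2972 -0.0886 -0.8014] eff1 [  0.4365 -38.4683 -18.7468]
shift [0.0049 0.0006 0.1324] turn -0.0073362340996151205
```

View pics/w1.png

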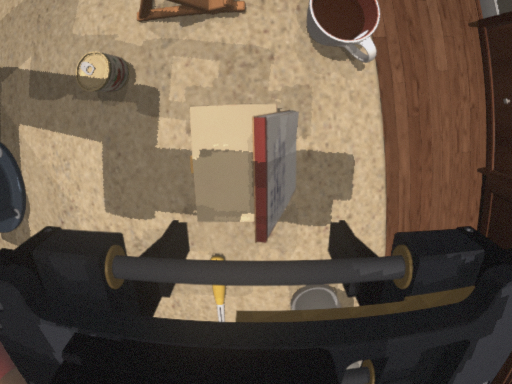

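The wrist view shows the red top edge as a strip at columns 254-268, rows 112-240, midway between the fingers. I'll cast it onto the z=0.177 plane.

Add to h.py:
```python
def wray(im,s,u,v):
    K=im["camera_matrix"];a=np.array([(u-K[0,2])/K[0,0],(v-K[1,2])/K[1,1]]);th=np.linalg.norm(a);k=np.sin(th)/th
    c=np.array([a[0]*k,-a[1]*k,-np.cos(th)]);m=im["mount"];w,x,y,z=s["orientation"];M=R.from_quat([x,y,z,w]).as_matrix()
    return s["position"]+M@m[:3,3],M@m[:3,:3]@c
def wplane(im,s,u,v,z):
    o,d=wray(im,s,u,v);return o+d*(z-o[2])/d[2]
```

Run:
```python
from h import *
np.set_printoptions(precision=4,suppress=True)
im,s=pickle.load(open("d1.pkl","rb"))
h=cv2.cvtColor(im["pixels"],cv2.COLOR_RGB2HSV).astype(int)
m=((h[...,0]<8)|(h[...,0]>170))&(h[...,1]>130)&(h[...,2]>50);q=np.zeros(m.shape,np.uint8);q[100:245,245:280]=m[100:245,245:280]
ys,xs=np.nonzero(q);print(len(xs),xs.min(),xs.max(),ys.min(),ys.max())
b=cv2.boxPoints(cv2.minAreaRect(np.c_[xs,ys].astype(np.float32)))
for p in b:print(p,wplane(im,s,*p,.177))
ys0=[120,145,175,200,225]
for y in ys0:
    r=np.nonzero(q[y])[0];print(y,r.min(),r.max(),wplane(im,s,r.min()-.5,y,.177)[:2],wplane(im,s,r.max()+.5,y,.177)[:2])
for y in(108,):print()
print("lid", [wplane(im,s,*p,.077)[:2] for p in((191,106),(276,104),(196,221))])
```

```text
946 254 265 118 240
[254. 118.] [0.5763 0.0268 0.177 ]
[265. 118.] [0.5861 0.0252 0.177 ]
[265. 240.] [ 0.5682 -0.0937  0.177 ]
[254. 240.] [ 0.5573 -0.092   0.177 ]
120 254 264 [0.5756 0.025 ] [0.5854 0.0235]
145 255 264 [0.5729 0.0023] [0.5819 0.0009]
175 258 263 [ 0.5712 -0.026 ] [ 0.5768 -0.0268]
200 257 265 [ 0.5665 -0.0502] [ 0.575  -0.0515]
225 257 265 [ 0.5624 -0.076 ] [ 0.5711 -0.0773]

lid [array([0.499 , 0.0497]), array([0.6032, 0.0342]), array([ 0.4738, -0.102 ])]
```

Call:
drive_effector(
  plan="1 1 0.8 10 0\n1 1 0.8 20 0\n1 1 0.8 26.6 0\n0.6 1 0.8 26.6 0\n0.45 1 0.8 26.6 0",
)

```text
t: 2.95
position: [0.5765, -0.0329, 0.1509]
orientation: [0.001, 0.759, 0.651, 0.001]
contact_force: [-0.4, -0.4, 0.2]
opening: 0.854
grasp_force: 0.0
```

Call:
drive_effector(
  plan="0.4 0 0 0 0\n0.35 0 0 0 0\n0.3 0 0 0 0\n0.3 0 0 0 0",
)

```text
t: 3.45
position: [0.5757, -0.0318, 0.1499]
orientation: [0.0, 0.758, 0.652, 0.0]
contact_force: [-0.7, 0.4, 1.0]
opening: 0.403
grasp_force: 0.0
```

```bash
python3 g.py 0.572,-0.0335,0.149 -8.6
```

```text
t 3.45 pos [ 0.5757 -0.0318  0.1499] ytool yaw -8.640697626887377 F [-0.7064  0.3983  0.9856] eff1 [ -0.0149 -41.8487 -14.1949]
shift [-0.0022 -0.0034  0.0009] turn -0.0007103075869329058
```

Call:
drive_effector(
  plan="0.3 0 0.6 0 0\n0.3 0 1.6 0 0\n0.3 0 2.8 0 0\n0.3 0 4.2 0 0\n0.3 0 5.6 0 0",
)

```text
t: 4.08
position: [0.6039, -0.0362, 0.1495]
orientation: [0.0, 0.758, 0.652, 0.0]
contact_force: [0.2, -0.3, 0.7]
opening: 0.296
grasp_force: 0.1
```

Call:
drive_effector(
  plan="0.3 0 1 0 0\n0.3 0 2 0 0\n0.28 0 2.8 0 0\n0.25 0 3 0 0\n0.25 0 3 0 0",
)

```text
t: 4.7
position: [0.6181, -0.0383, 0.1495]
orientation: [-0.0, 0.758, 0.652, -0.0]
contact_force: [0.2, 0.0, 0.8]
opening: 0.253
grasp_force: 0.0
```

```bash
python3 g.py
```

Run:
```python
from h import *
from workcell import robot
im=robot.get_image("scene");cv2.imwrite("pics/s2.png",cv2.resize(im["pixels"][140:350,180:390,::-1],None,fx=2.5,fy=2.5,interpolation=2))
```

```text
t 4.7 pos [ 0.6181 -0.0383  0.1495] ytool yaw -8.652342596206244 F [0.2195 0.0241 0.7553] eff1 [ -0.0058 -44.9095 -15.2367]
```

View pics/s2.png

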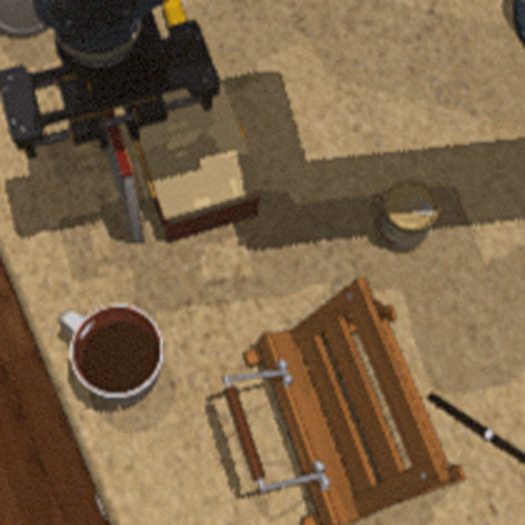

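The pad is now nearly upright between the fingers (its edge runs (105,120) to (135,240)). I'll close the gripper.

Call:
drive_effector(
  plan="0.2 0 0 0 0\n0.15 0 0 0 0\n0.1 0 0 0 0\n0 0 0 0 0\n0 0 0 0 0",
)

```text
t: 5.38
position: [0.6181, -0.0383, 0.1496]
orientation: [-0.0, 0.758, 0.652, -0.0]
contact_force: [0.1, 0.2, 1.6]
opening: 0.139
grasp_force: 29.9
```

Call:
drive_effector(
  plan="0 0 0 -2 0\n0 0 0 -4 0\n0 0 0 -6 0\n0 0 0 -6 0",
)

```text
t: 5.88
position: [0.619, -0.0385, 0.181]
orientation: [0.001, 0.758, 0.652, 0.001]
contact_force: [0.5, -0.4, -2.7]
opening: 0.134
grasp_force: 29.9
```

```bash
python3 g.py
```

```text
t 5.875 pos [ 0.619  -0.0385  0.181 ] ytool yaw -8.647792408281562 F [ 0.4983 -0.4294 -2.7427] eff1 [  0.0569 -45.8117 -16.882 ]
```

Call:
drive_effector(
  plan="0 0 0 -6 0\n0 0 0 -12 0\n0 0 0 -18 0\n0 0 0 -24 0\n0 0 0 -24 0",
)

```text
t: 6.5
position: [0.6196, -0.0386, 0.302]
orientation: [0.002, 0.758, 0.652, 0.002]
contact_force: [-0.7, -0.1, -1.9]
opening: 0.135
grasp_force: 29.9
```

```bash
python3 g.py 0.5562,0.278,0.30 -8.4
```

```text
t 6.5 pos [ 0.6196 -0.0386  0.302 ] ytool yaw -8.64836001589028 F [-0.7195 -0.1256 -1.8668] eff1 [  0.1046 -44.2279 -20.8775]
shift [ 0.3035 -0.1103  0.0012] turn -0.0043347000075908085
```

Call:
drive_effector(
  plan="0 8 -3 0 0\n0 16 -6 0 0\n0 24 -8.8 0 0\n0 32 -11.6 0 0\n0 40 -14.6 0 0",
)

```text
t: 7.12
position: [0.5746, 0.1715, 0.2973]
orientation: [-0.001, 0.758, 0.652, -0.001]
contact_force: [-0.9, 0.5, -2.5]
opening: 0.135
grasp_force: 30.0
```

Call:
drive_effector(
  plan="0 8 -3 0 0\n0 16 -6 0 0\n0 20.6 -7.4 0 -0.04\n0 20.6 -7.4 0 -0.04\n0 20.6 -7.4 0 -0.04",
)

```text
t: 7.75
position: [0.5545, 0.2769, 0.2981]
orientation: [-0.0, 0.757, 0.653, -0.001]
contact_force: [-0.9, -0.3, -1.1]
opening: 0.135
grasp_force: 30.0
```

```bash
python3 g.py 0.5562,0.278,0.2 -8.4;  python3 - <<'E'
from h import *
from workcell import robot
d={}
for n in("scene","top","wrist"):
    s=robot.observe();d[n]=(robot.get_image(n),s)
pickle.dump(d,open("d3.pkl","wb"))
a=d["scene"][0]["pixels"][150:370,200:400,::-1];b=d["top"][0]["pixels"][120:300,110:270,::-1]
a=cv2.resize(a,(400,440));b=cv2.resize(b,(391,440));cv2.imwrite("pics/m3.png",np.hstack([a,b]))
E
```

```text
t 7.75 pos [0.5545 0.2769 0.2981] ytool yaw -8.434758238841763 F [-0.853  -0.3012 -1.0593] eff1 [  0.6902 -43.6463 -20.4752]
shift [0.0016 0.0017 0.0981] turn -0.0006066457099833348
```

View pics/m3.png

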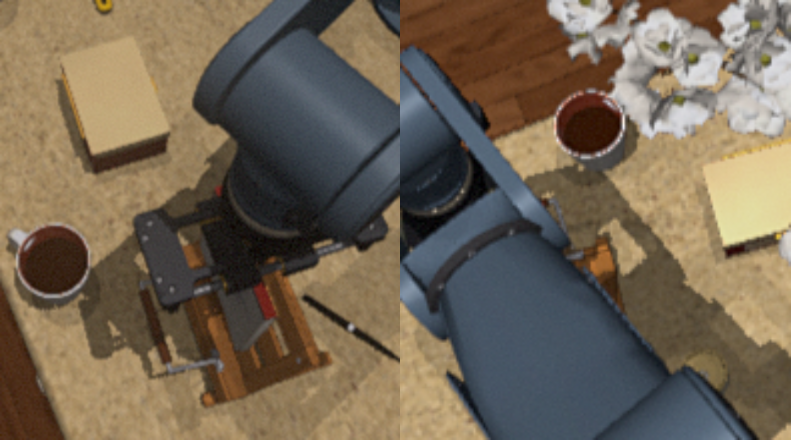

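Left is the scene view: the pad hangs upright over the ledge, its lower near corner at about (240,350) in the crop, and the bar is still open. I'll check that corner against the prediction.

Run:
```python
from h import *
np.set_printoptions(precision=4,suppress=True)
d=pickle.load(open("d3.pkl","rb"));S,s=d["scene"]
print(plane(S,200+120,150+175,.1485,1),plane(S,200+137,150+157.5,.330,1))
n=np.array([.989,-.147]);v=np.array([.147,.989]);p=s["position"][:2]
print("pred foot front",p-.002*v+.006*n+.063*v,"foot back",p+.061*v-.006*n)
```

```text
[0.565  0.3333 0.1485] [0.5602 0.3351 0.33  ]
pred foot front [0.5694 0.3363] foot back [0.5575 0.3381]
```

Call:
drive_effector(
  plan="0 0.2 0 6 0\n0 0.2 0 12 0\n0 0.2 0 16 0\n0 0.2 0 19 0\n0 0.2 0 19.6 0",
)

```text
t: 8.52
position: [0.5548, 0.2781, 0.2006]
orientation: [-0.0, 0.757, 0.653, -0.001]
contact_force: [1.3, -0.6, -1.9]
opening: 0.135
grasp_force: 30.0
```

Call:
drive_effector(
  plan="0 0 0 0.6 0\n0 0 0 0.6 0",
)

```text
t: 8.78
position: [0.5555, 0.2789, 0.1992]
orientation: [0.0, 0.757, 0.653, 0.001]
contact_force: [0.2, -0.3, -2.1]
opening: 0.136
grasp_force: 30.0
```

```bash
python3 g.py 0.5547,0.278,0.188 -8.4
```

```text
t 8.775 pos [0.5555 0.2789 0.1992] ytool yaw -8.425926958376653 F [ 0.2045 -0.2875 -2.1474] eff1 [ -0.0761 -45.1739 -17.5069]
shift [-0.001  -0.0007  0.0112] turn -0.00045251078870011584
```

Call:
drive_effector(
  plan="0 0 -0.2 0.6 0\n0 0 -0.2 1.2 0\n0 0 -0.2 1.4 0",
)

```text
t: 9.15
position: [0.5539, 0.2789, 0.1914]
orientation: [-0.0, 0.757, 0.653, -0.0]
contact_force: [0.2, -0.1, -1.8]
opening: 0.14
grasp_force: 30.0
```

Call:
drive_effector(
  plan="0 0 0 0.4 0\n0 0 0 0.4 0",
)

```text
t: 9.4
position: [0.554, 0.2789, 0.1893]
orientation: [-0.0, 0.757, 0.653, -0.0]
contact_force: [0.7, -0.3, -1.6]
opening: 0.135
grasp_force: 30.0
```

Call:
drive_effector(
  plan="0 0 0 0.4 0\n0 0 0 0.4 0",
)

```text
t: 9.65
position: [0.5541, 0.279, 0.1875]
orientation: [-0.0, 0.757, 0.653, 0.0]
contact_force: [-0.4, 0.5, -1.8]
opening: 0.142
grasp_force: 30.0
```

In the tool's units: 0.002 m is 0.4.

Call:
drive_effector(
  plan="0 0 0 0.4 0\n0 0 0 0.4 0",
  only="pos|con",
)

```text
position: [0.5545, 0.2789, 0.1872]
contact_force: [-1.5, -0.7, 5.5]
```

Call:
drive_effector(
  plan="0 0 0 0.4 0\n0 0 0 0.4 0",
  only="pos|con",
)

```text
position: [0.5551, 0.2788, 0.1871]
contact_force: [-2.2, -1.9, 13.0]
```

The foot met the ledge at TCP z=0.187, as predicted. I'll relieve the force, loosen the grip a little, then lean the pad back while guiding it with the rear finger.

The rows are not in the units I measure in: shifts go in units of 5 mm and turns go in units of 0.1 rad. I convert before sending: -0.01 m is -2, -0.006 m is -1.2.

Call:
drive_effector(
  plan="0 0 0 -0.4 0\n0 0 0 -0.6 0\n0.18 0 -0.6 -0.6 0\n0.2 0 -1.2 -0.6 0\n0.22 0 -2 -0.6 0",
)

```text
t: 10.78
position: [0.5438, 0.2805, 0.1861]
orientation: [-0.0, 0.757, 0.653, -0.0]
contact_force: [-0.3, -0.0, 0.3]
opening: 0.213
grasp_force: 0.1
```

Call:
drive_effector(
  plan="0.24 0 -1 0.4 0\n0.26 0 -2 0.8 0\n0.28 0 -3 1.2 0\n0.3 0 -4 1.6 0\n0.32 0 -5 2 0",
)

```text
t: 11.4
position: [0.5191, 0.2841, 0.1764]
orientation: [-0.0, 0.757, 0.653, -0.0]
contact_force: [-1.0, 0.1, 0.8]
opening: 0.311
grasp_force: 0.3
```

```bash
python3 g.py
```

Run:
```python
from h import *
from workcell import robot
im=robot.get_image("scene");cv2.imwrite("pics/s4.png",cv2.resize(im["pixels"][190:370,230:410,::-1],None,fx=2.5,fy=2.5,interpolation=2))
```

```text
t 11.4 pos [0.5191 0.2841 0.1764] ytool yaw -8.415614470483515 F [-0.9988  0.0503  0.847 ] eff1 [ -0.2842 -42.0757 -15.8333]
```

View pics/s4.png

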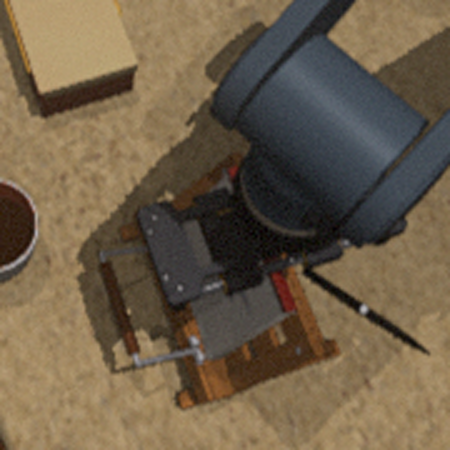

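The foot sits inside the lip and the pad leans on the rear finger, with the binding at (285,290). I'll keep leaning it back.

In the tool's units: 0.004 m is 0.8, -0.025 m is -5.

Call:
drive_effector(
  plan="0.33 0 -1 0.2 0\n0.35 0 -2 0.4 0\n0.37 0 -3 0.6 0\n0.39 0 -4 0.8 0\n0.4 0 -5 0.8 0",
)

```text
t: 12.08
position: [0.4943, 0.2877, 0.1725]
orientation: [-0.0, 0.757, 0.653, -0.0]
contact_force: [0.5, -0.4, -0.5]
opening: 0.394
grasp_force: 0.2
```

Call:
drive_effector(
  plan="0.4 0 -1 0 0\n0.4 0 -2 0 0\n0.4 0 -2.8 0 0\n0.4 0 -3.6 0 0\n0.4 0 -3.6 0 0",
)

```text
t: 12.7
position: [0.4768, 0.2904, 0.1727]
orientation: [0.0, 0.757, 0.653, 0.0]
contact_force: [0.0, 1.0, 0.5]
opening: 0.4
grasp_force: 0.0
```

```bash
python3 g.py
```

```text
t 12.7 pos [0.4768 0.2904 0.1727] ytool yaw -8.407481316189115 F [0.0066 0.968  0.471 ] eff1 [  0.1062 -39.9129 -14.5491]
```

Call:
drive_effector(
  plan="0.4 0 0 -4 0\n0.4 0 0 -10 0\n0.4 0 0 -18 0\n0.4 0 0 -26 0\n0.4 0 0 -26 0",
)

```text
t: 13.32
position: [0.4794, 0.2911, 0.3064]
orientation: [0.002, 0.757, 0.653, 0.004]
contact_force: [0.5, 0.1, -0.4]
opening: 0.397
grasp_force: 0.0
```

```bash
python3 g.py 0.6657,0.2598,0.30 -98.4
```

```text
t 13.325 pos [0.4794 0.2911 0.3064] ytool yaw -8.426155053461343 F [ 0.4784  0.0609 -0.3984] eff1 [  0.1053 -38.0776 -19.786 ]
shift [-0.0037  0.1889  0.0079] turn 1.5703398349959612
```

In the tool's units: 0.189 m is 37.8, 0.16 m is 32, 0.9 rad is 9.

Call:
drive_effector(
  plan="0 -0.2 8 0 1.8\n0 -0.2 16 0 3.6\n0 -0.4 24 0 5.4\n0 -0.6 32 0 7.2\n0 -0.8 37.8 0 9",
)

```text
t: 13.95
position: [0.6645, 0.2579, 0.3004]
orientation: [0.0, 0.967, 0.256, -0.001]
contact_force: [-0.1, -0.6, -0.1]
opening: 0.018
grasp_force: 0.0
```

Call:
drive_effector(
  plan="0 0 0 0 1.8\n0 0 0 0 3.6\n0 0 0 0 5.4\n0 0 0 0 6.7\n0 0 0 0 6.7",
)

```text
t: 14.58
position: [0.6629, 0.2584, 0.3009]
orientation: [0.0, 0.997, -0.072, -0.001]
contact_force: [0.2, 0.5, 0.3]
opening: 0.006
grasp_force: 0.0
```

```bash
python3 g.py 0.6657,0.2598,0.085 -98.4;  python3 - <<'E'
from h import *
from workcell import robot
d={}
for n in("scene","top"):
    d[n]=robot.get_image(n)
pickle.dump(d,open("d5.pkl","wb"))
a=d["scene"]["pixels"][190:370,230:410,::-1];b=d["top"]["pixels"][180:320,110:250,::-1]
cv2.imwrite("pics/m5.png",np.hstack([cv2.resize(a,(400,400),interpolation=2),cv2.resize(b,(400,400),interpolation=2)]))
E
```

```text
t 14.575 pos [0.6629 0.2584 0.3009] ytool yaw -98.3010102220777 F [0.2392 0.527  0.2561] eff1 [ -0.0257 -50.2197 -21.101 ]
shift [ 0.0031 -0.002   0.2159] turn 0.0017276975505623497
```

View pics/m5.png

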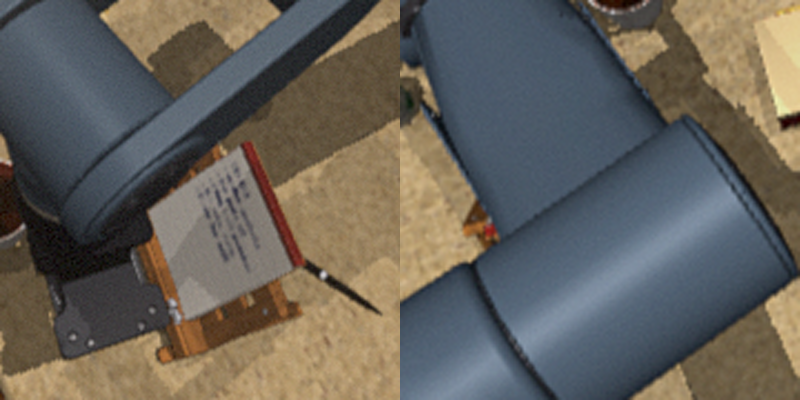

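The left view shows the pad seated with its list up, lying on the back, and the binding at (244,143)-(301,265). I'll check its position numerically before moving on.

Run:
```python
from h import *
np.set_printoptions(precision=4,suppress=True)
S=pickle.load(open("d5.pkl","rb"))["scene"];f=lambda x,y:(230+(x+.5)*.45-.5,190+(y+.5)*.45-.5)
n=np.array([.989,-.147]);v=np.array([.147,.989]);c=np.array([.547,.2774])
for z,q in((.197,(243,143)),(.197,(297,266)),(.1917,(251,141)),(.1917,(304,263))):
    X=plane(S,*f(*q),z)[:2]-c;print("n",X@n,"v",X@v)
```

```text
n 0.11867493711626885 v -0.3676865126534666
n 0.10841630754071908 v -0.2624008145019354
n 0.11253155473772815 v -0.37095435500020196
n 0.1029207412850464 v -0.265843876485309
```

In the tool's units: 0.215 m is 43, 0.2 m is 40.

Call:
drive_effector(
  plan="0 0.6 -0.4 10 0\n0 0.6 -0.4 20 0\n0 0.6 -0.4 30 0\n0 0.6 -0.4 40 0\n0 0.6 -0.4 43 0",
)

```text
t: 15.3
position: [0.6637, 0.2596, 0.0833]
orientation: [0.001, 0.997, -0.072, -0.004]
contact_force: [-0.7, 0.1, 0.4]
opening: -0.0
grasp_force: 0.0
```

Call:
drive_effector(
  plan="0 0 0 0 0",
)

```text
t: 15.42
position: [0.6664, 0.2602, 0.0869]
orientation: [0.0, 0.997, -0.073, -0.001]
contact_force: [0.8, -0.2, -0.3]
opening: 0.004
grasp_force: 0.0
```

```bash
python3 g.py 0.5668,0.2745,0.095 -98.4
```

```text
t 15.425 pos [0.6664 0.2602 0.0869] ytool yaw -98.33947756777408 F [ 0.8086 -0.2455 -0.2899] eff1 [ -0.047  -51.5895 -15.154 ]
shift [-0.1006  0.0003 -0.0079] turn 0.0010563157136574811
```

Run:
```python
from h import *
np.set_printoptions(precision=4,suppress=True)
S=pickle.load(open("d5.pkl","rb"))["scene"];f=lambda x,y:(230+(x+.5)*.45-.5,190+(y+.5)*.45-.5)
n=np.array([.989,-.147]);v=np.array([.147,.989]);c=np.array([.547,.2774])
for z,q in((.197,(243,143)),(.197,(297,266)),(.1917,(251,141)),(.1917,(304,263))):
    X=plane(S,*f(*q),z,1)[:2]-c;print("n",X@n,"v",X@v)
```

```text
n -0.0749645453805939 v -0.061304515862292845
n -0.07619042380712415 v 0.061115401806973356
n -0.08478741408997127 v -0.06220321466259701
n -0.08498879714207239 v 0.06001654626149214
```

The pad is seated to within 1 mm. Now I'll push the bar up and over.

In the tool's units: -0.05 m is -10, -0.01 m is -2.

Call:
drive_effector(
  plan="0 -2 0 0 0\n0 -4 0 0 0\n0 -6 0 0 0\n0 -8 0 0 0\n0 -10 0 0 0",
)

```text
t: 16.05
position: [0.6166, 0.2678, 0.0891]
orientation: [-0.0, 0.997, -0.073, 0.001]
contact_force: [-0.2, 0.0, -0.5]
opening: 0.003
grasp_force: 0.2
```

Call:
drive_effector(
  plan="0 -1.6 0 -0.4 0\n0 -3.2 0 -0.8 0\n0 -4.8 0 -1.2 0\n0 -6.4 0 -1.6 0\n0 -8 0 -2 0",
)

```text
t: 16.68
position: [0.5769, 0.2734, 0.0976]
orientation: [0.0, 0.997, -0.073, -0.0]
contact_force: [-0.1, -0.4, -0.5]
opening: 0.005
grasp_force: 0.0
```

```bash
python3 g.py 0.545,0.2777,0.1 -98.4
```

Run:
```python
from h import *
from workcell import robot
im=robot.get_image("scene");cv2.imwrite("pics/s6.png",cv2.resize(im["pixels"][190:370,230:410,::-1],None,fx=2.5,fy=2.5,interpolation=2))
```

```text
t 16.675 pos [0.5769 0.2734 0.0976] ytool yaw -98.37731173313632 F [-0.1493 -0.3619 -0.5404] eff1 [ -0.1689 -47.2856 -14.2372]
shift [-0.0322  0.0004 -0.0024] turn 0.00039598495834237594
```

View pics/s6.png

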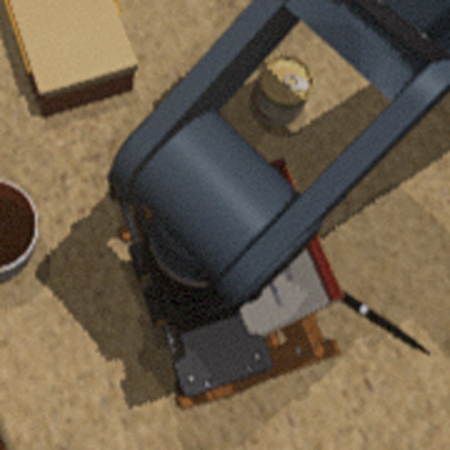

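The hand hides the bar and nothing is pressing. I'll follow it on to the page, then withdraw.

Call:
drive_effector(
  plan="0 -1 0 -0.2 0\n0 -2 0 -0.4 0\n0 -3 0 -0.6 0\n0 -4 0 -0.8 0\n0 -5 0 -1 0",
)

```text
t: 17.35
position: [0.5525, 0.277, 0.1026]
orientation: [-0.0, 0.997, -0.073, -0.0]
contact_force: [-0.3, -0.6, 0.5]
opening: 0.004
grasp_force: 0.0
```

Call:
drive_effector(
  plan="0 -0.6 0 0 0\n0 -0.6 0 0 0\n0 4 0 0 0\n0 10 0 0 0\n0 18 0 0 0",
)

```text
t: 17.98
position: [0.6422, 0.264, 0.1025]
orientation: [0.0, 0.997, -0.073, -0.0]
contact_force: [1.5, 0.4, 0.0]
opening: 0.004
grasp_force: 0.0
```

Call:
drive_effector(
  plan="0 6 0 -10 0\n0 6 0 -20 0\n0 6 0 -30 0",
)

```text
t: 18.35
position: [0.672, 0.2591, 0.2536]
orientation: [0.0, 0.997, -0.073, -0.0]
contact_force: [0.3, -0.0, 0.2]
opening: 0.002
grasp_force: 0.0
```

```bash
python3 g.py
```

Run:
```python
from h import *
from workcell import robot
im=robot.get_image("scene");s=robot.observe();w=robot.get_image("wrist")
a=cv2.resize(im["pixels"][190:370,230:410,::-1],(400,400),interpolation=2);b=cv2.resize(w["pixels"][:,:,::-1],(400,300))
cv2.imwrite("pics/m7.png",np.hstack([a,np.vstack([b,np.zeros((100,400,3),np.uint8)])]))
```

```text
t 18.35 pos [0.672  0.2591 0.2536] ytool yaw -98.41840428243432 F [ 0.2963 -0.0351  0.236 ] eff1 [ -0.1156 -50.2082 -19.2822]
```

View pics/m7.png

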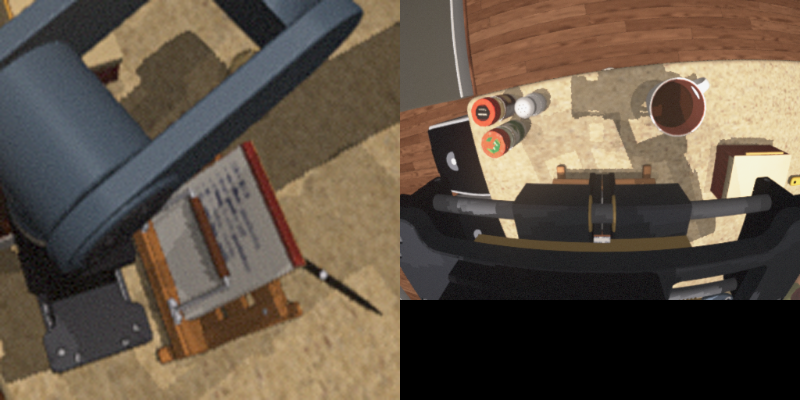

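The sleeve lies across the page at (207,237), and the binding is still at (244,143)-(301,265). The hand is clear and at rest, so I'll hand the job in.

Call:
drive_effector(
  plan="0 0 0 0 0\n0 0 0 0 0\n0 0 0 0 0\n0 0 0 0 0",
  quiet=true,
)

```text
ok
```

```bash
python3 -c "
from workcell import robot
print(robot.sign_off())"
```

```text
the job is handed in; nothing more can be done
None
```

The notepad stands in the middle of the ledge, list to the front and flat against the back, with the page bar resting on the page; I handed the job in at about 19 s, and no verdict was returned.

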